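# Sort the laundry-shelf oddments

### The job

Tidy the mixed handful on the laundry shelf: stand both yellow scoops upright, side by side, on the flat middle of the saucer, lay both clothes pegs flat on the floor of the square tray (not one on the other), and lay the black probe flat along the long narrow tray. Set each thing down rather than dropping it, and leave the mixing cup and the jar where they are.

Things in the scene. Friction and masses are not known exactly. Their poses are not given: they have to be found in the camera images.
- big_scoop_mid (a point): the larger of two yellow silicone scoops, about 45 g, standing upright, open side up: a round cup 38 high, 52 in diameter at the rim and 44 at its flat base, with a stub handle that runs from the rim along its +x, out to 88 from the cup's axis, 12 wide (16 at the round end), 8 thick, its top level with the rim; the point lies on the cup's axis half-way up, 19 mm above its underside; z up. Easily gripped across the cup along its y (48 wide here)
- small_scoop_mid (a point): the smaller yellow silicone scoop, about 28 g, standing upright, open side up: cup 30 high, 38 in diameter at the rim and 32 at its flat base, stub handle along its +x from the rim out to 67 from the cup's axis, 12 wide (16 at the round end), 8 thick, its top level with the rim; the point lies on the cup's axis half-way up, 15 mm above its underside; z up. Easily gripped across the cup along its y (35 wide here)
- peg_a_mid (a point): a wooden spring clothes peg lying on its side, 90 long (its x; the jaws point to +x), 22 across (its y; outer faces flat and parallel, so 22 mm to grip across) and 14 high, about 16 g, one of two alike; the point is at its centre, 7 mm above its underside
- peg_b_mid (a point): a wooden spring clothes peg lying on its side, 90 long (its x; the jaws point to +x), 22 across (its y; outer faces flat and parallel, so 22 mm to grip across) and 14 high, about 16 g, one of two alike; the point is at its centre, 7 mm above its underside
- probe_mid (a point): a black rubber-tipped hand probe lying flat, 160 long along its x (from -80 to +80 of this point), about 50 g: a flat-sided black handle 100 long, 20 across (y), 16 high, from x = -80 to +20, then a thin 7 mm steel shaft and an 11 mm black rubber tip at +x; its weight centres about 20 mm behind the point; the point lies at mid-length, mid-width, 8 mm above its underside
- saucer: round beige ceramic saucer, 168 in diameter, fixed; flat inner floor 110 in diameter, 5 above the shelf it stands on, then a rim that slopes up to 16 high; origin at the centre of its underside, z up
- long_tray: long narrow white plastic tray, open on top, fixed: 210 long (x) by 86 wide (y) outside, 24 high, walls and floor 3 thick; origin at the centre of its underside
- peg_tray: square white plastic tray (the peg tray), open on top, fixed: 140 by 140 outside, 24 high, walls and floor 3 thick; origin at the centre of its underside, x and y along its sides
- mixing_cup: bystander: stainless mixing cup, 80 in diameter, 85 high, standing upright and loose to one side of the trays; origin at the centre of its underside
- jar: bystander: lidded clear jar, 72 in diameter, 85 high, standing upright and loose to one side of the trays; origin at the centre of its underside
There are look-alikes about, which are no part of the job. Leave any pink or turquoise look-alike of the part that bears peg_a_mid alone.

How it is judged (in metres and radians):
At the end, for the whole second after the job is handed in: Scoops upright (0.15 rad) on the saucer's floor, not nested, within 50 mm of its centre; pegs flat (0.15 rad) on the square tray's floor, within 60 mm of its middle each way; probe flat on the long tray's floor, within 30 mm of its middle lengthwise, 36 mm crosswise; all at rest (horizontal distance between each of big_scoop_mid, small_scoop_mid and saucer below 0.05 m and angle between each of big_scoop_mid, small_scoop_mid's own z axis and vertical below 0.15 rad and z of big_scoop_mid in the frame of saucer between 0.018 and 0.03 m and z of small_scoop_mid in the frame of saucer between 0.014 and 0.026 m and x of peg_a_mid in the frame of peg_tray between -0.06 and 0.06 m and y of peg_a_mid in the frame of peg_tray between -0.06 and 0.06 m and z of peg_a_mid in the frame of peg_tray between 0.005 and 0.016 m and (angle between peg_a_mid's own z axis and vertical below 0.15 rad or angle between peg_a_mid's own z axis and vertical above 2.99 rad) and x of peg_b_mid in the frame of peg_tray between -0.06 and 0.06 m and y of peg_b_mid in the frame of peg_tray between -0.06 and 0.06 m and z of peg_b_mid in the frame of peg_tray between 0.005 and 0.016 m and (angle between peg_b_mid's own z axis and vertical below 0.15 rad or angle between peg_b_mid's own z axis and vertical above 2.99 rad) and x of probe_mid in the frame of long_tray between -0.03 and 0.03 m and y of probe_mid in the frame of long_tray between -0.036 and 0.036 m and z of probe_mid in the frame of long_tray between 0.006 and 0.018 m and angle between probe_mid's own x axis and vertical between 1.5 and 1.64 rad and linear speed of each of big_scoop, small_scoop, peg_a, peg_b, probe below 0.02 m/s); the robot touches nothing.
It fails at once if a thing is dropped or tossed (it falls free, out of the fingers, faster than 0.9 m/s: a drop of more than about 4 cm) ((linear speed of big_scoop above 0.9 m/s and contact force between big_scoop and the fingers below 0.05 N) or (linear speed of small_scoop above 0.9 m/s and contact force between small_scoop and the fingers below 0.05 N) or (linear speed of peg_a above 0.9 m/s and contact force between peg_a and the fingers below 0.05 N) or (linear speed of peg_b above 0.9 m/s and contact force between peg_b and the fingers below 0.05 N) or (linear speed of probe above 0.9 m/s and contact force between probe and the fingers below 0.05 N)).
It fails at once if the mixing cup or the jar is pushed more than 20 mm or tipped (distance of any of mixing_cup, jar from where it was at the start of the episode above 0.02 m or angle between any of mixing_cup, jar's own z axis and vertical above 0.3 rad).
It also fails if it takes over 118 s, if anything falls off the work surface, if the arm or the gripper's body presses on something with over 40 N, if the wrist force passes 120 N, or if a joint passes its speed limit or range.

### The arm

A 6-joint arm with a two-finger parallel gripper is mounted at the origin on the work surface. World frame = base frame: x ahead of the robot, y to its left, z up, the work surface at z = 0. Lengths are in mm, angles in rad, forces in N, time in s.
With the tool pointing down it reaches from about 425 to 950 mm from the base axis. Payload 14.7 kg.
Tool frame: the origin (TCP) lies at the very end of the fingers, on their centre line; the grasp point (between the pads) lies 19 mm behind it; z points along the fingers, y is the line along which they close (so a half turn about z gives the same grasp; the last joint's range is limited). The gripper opens to 85 mm and grips with 20 to 120 N. Pads are 22 mm wide; open, the fingers measure 114 mm over their backs; the gripper's body (76 mm by 85 mm) begins 54 mm behind the grasp point. The pads swing forward as they close: fully open they stand 13 mm farther back than shut.
Start: joints at [1.235, 0.48, 1.596, -0, 1.065, -0.047], TCP at [185.097, 623.082, 231.297] pointing down, gripper open.
Joint ranges: [-2.75, 2.75], [-0.82, 2.05], [0.23, 2.67], [-1.56, 4.7], [0.09, 2.69], [-2.92, 2.92]. Speed limits (rad/s): [1.89, 1.89, 2.39, 3.01, 3.01, 3.01].

### API

Orientations are given as a unit quaternion [w, x, y, z].
In Python, from workcell import r, imaging, order gives the robot as it stands. The module is installed in compiled form; this text tells all that it offers.
- The arm moves only by the tool send_rows, never from a script. Its argument "deltas" is text: rows parted by semicolons, each of 4 numbers parted by spaces: the shift along the tool's x, y, z in m, then the turn about the tool's z in rad. A call has exactly 8 rows; each row is the pose to reach, as a shift and turn from the pose commanded when the call began, along the tool's axes at that moment; what a row does not reach only later rows make up. A row lasts 1/12 s, in which the tool goes at most 41.7 mm and 7.16 degrees, less where a joint would pass 70% of its speed; a pose out of reach is approached as far as the arm can. A call with a gripper value outside its range is refused whole. "fingers" is the finger opening in m, from 0 to 0.0854, set as the call begins (left out, the last holds). The fingers move at their own pace and stop on an object; "force" is the grip in N (left out, the last holds). Time passes only in rows, so rows that repeat a pose let the fingers close, or fill a call up. It gives the time, the measured TCP pose, the force, the opening and the grip force at its end, in the units of the state.
- r.state(): the state, without advancing time (a new reading comes with each control period).
- imaging.read_camera(name): name is "scene" or "side" or "wrist"; returns (picture, depth): 400x640x3 uint8, red, green, blue; 400x640 float32, mm along the optical axis (not along the pixel's ray), 0 where there is no reading.
- imaging.calibration(name): a dict with "vfov" (degrees; the focal length in pixels is half the picture's height over the tangent of half this angle, whatever the lens; pixels are square), "cx", "cy" (the principal point, pixels), "R" (3x3) and "t" (3): a world point X has camera coordinates R X + t; the wrist camera has in their place "tool_from_camera" (4x4, takes a point from camera to tool coordinates, whose origin is the TCP and whose axes are the flange's). Camera axes: x right, y down, z forward; pixel columns grow to the right and rows downward; lengths in mm; the calibration is good to about 2 mm. A picture is of the moment at which its call begins: read the wrist's pose just before it. calibration takes no time and is no camera call.
- order.close_job(): hands the job in; it is judged then, once.
The state is a dict: "t": time; "joints": joint angles; "joint_vel": joint speeds; "effort": joint torques, N m; "tool_pos": TCP position; "eef_rot": TCP orientation; "ft_force": force on the tool from outside, world axes, zero at the start; "ft_torque": the same for the moment, N m; "opening": opening from 0.0 (shut) to 1.0 (fully open); "finger_force": force on a finger pad.
Only numpy, scipy, OpenCV 4.12 (cv2) and the standard library are available. Lean on these libraries where they do the work, as an engineer would, in place of code of your own. Each camera call takes 0.05 s, during which the arm holds its last target. There are 200 camera calls.

## Working session

There is one attempt and no reset: what is moved stays moved. The work goes in short steps, Python scripts to look and compute and a tool call to move; the robot and the scene stay as the last step left them, time stands still between calls to the robot, and variables do not carry over. Pictures are saved under pics/ and viewed, at most 14 in all, crops included, and the job is handed in when it is done.

Besides the shell and the picture viewer there is one more tool, called after "Emit:" as name(argument=value, ...) on one line, values as JSON. send_rows: Moves the arm, as the interface text tells. Its arguments: {"type":"object","properties":{"deltas":{"type":"string"},"fingers":{"type":"number"},"force":{"type":"number"}},"required":["deltas"]}

```bash
mkdir -p pics; cat > h.py <<'E'
import numpy as np, cv2
from workcell import r, imaging, order
def cam(n):
    s=r.state(); p,d=imaging.read_camera(n); c=imaging.calibration(n)
    f=200/np.tan(np.radians(c['vfov'])/2)
    if n=='wrist':
        from scipy.spatial.transform import Rotation as Ro
        q=s['eef_rot']; R=Ro.from_quat([q[1],q[2],q[3],q[0]]).as_matrix()
        T=np.eye(4);T[:3,:3]=R;T[:3,3]=s['tool_pos']
        M=T@np.array(c['tool_from_camera']); 
    else:
        M=np.eye(4);M[:3,:3]=np.array(c['R']).T;M[:3,3]=-np.array(c['R']).T@np.array(c['t'])
    return p,d,dict(f=f,cx=c['cx'],cy=c['cy'],M=M,c=c)
def ray(k,uv,z):
    uv=np.atleast_2d(uv).astype(float)
    v=np.c_[(uv[:,0]-k['cx'])/k['f'],(uv[:,1]-k['cy'])/k['f'],np.ones(len(uv))]@k['M'][:3,:3].T
    o=k['M'][:3,3]; return o+v*((z-o[2])/v[:,2])[:,None]
def cloud(k,d):
    v,u=np.mgrid[:400,:640]
    P=np.stack([(u-k['cx'])/k['f']*d,(v-k['cy'])/k['f']*d,d],-1)
    return P@k['M'][:3,:3].T+k['M'][:3,3]
def save(n,p): cv2.imwrite('pics/'+n,cv2.cvtColor(p,cv2.COLOR_RGB2BGR))
E
python3 - <<'E'
from h import *
s=r.state(); print(s)
for n in ('scene','side','wrist'):
    p,d,k=cam(n); save(n+'0.png',p); np.savez(n+'0.npz',p=p,d=d); print(n,{a:np.round(b,2) for a,b in k['c'].items()},k['M'][:3,3])
E
```

```text
{'t': 0.0, 'joints': array([ 1.23541212e+00,  4.80875800e-01,  1.59690928e+00,  1.29784056e-05,
        1.06510821e+00, -4.65873526e-02]), 'joint_vel': array([ 1.82406030e-04,  1.07703226e-03,  1.39135614e-03,  9.13265341e-05,
       -5.08055789e-04,  8.95245315e-04]), 'effort': array([-4.65403809e-05, -9.50649047e+01, -4.30168247e+01, -3.44796654e-04,
        1.21642117e-02, -4.83467670e-05]), 'tool_pos': array([184.94162208, 622.6730479 , 230.63067544]), 'eef_rot': array([-1.29020318e-04,  1.43900227e-01,  9.89591988e-01, -6.37420072e-04]), 'ft_force': array([-0.5290139 , -0.16332048, -0.7297289 ]), 'ft_torque': array([-0.01238108, -0.01674452, -0.01130907]), 'finger_force': 0.0, 'opening': 1.0023079129141337}
scene {'vfov': np.float64(45.23), 'cx': np.float64(323.52), 'cy': np.float64(195.39), 'R': array([[-0.87,  0.49, -0.02],
       [ 0.3 ,  0.49, -0.82],
       [-0.39, -0.72, -0.58]]), 't': array([ 401.66, -112.45, 1690.87])} [1043.82682395 1071.90572861  891.32157434]
side {'vfov': np.float64(43.02), 'cx': np.float64(322.46), 'cy': np.float64(192.3), 'R': array([[ 0.67, -0.74, -0.01],
       [-0.52, -0.45, -0.73],
       [ 0.53,  0.49, -0.69]]), 't': array([-320.63,  251.81, 1222.23])} [-306.23683929 -727.73631841 1018.16549736]
wrist {'vfov': np.float64(70.21), 'cx': np.float64(314.04), 'cy': np.float64(197.04), 'tool_from_camera': array([[  -0.  ,   -0.96,   -0.29,   73.66],
       [   1.  ,   -0.  ,    0.  ,   -0.3 ],
       [  -0.  ,   -0.29,    0.96, -143.04],
       [   0.  ,    0.  ,    0.  ,    1.  ]])} [114.31104787 643.59981752 373.80290447]
```

View pics/scene0.png

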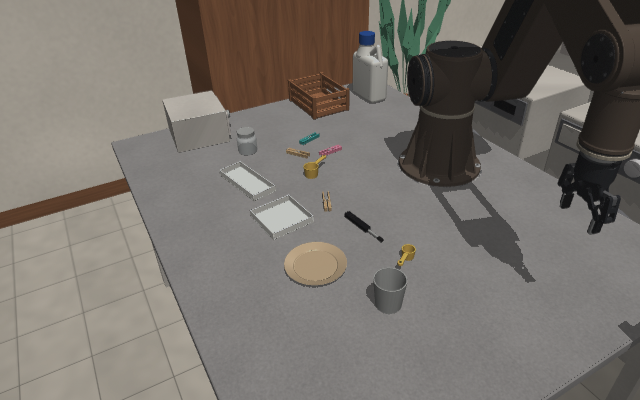

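View pics/side0.png

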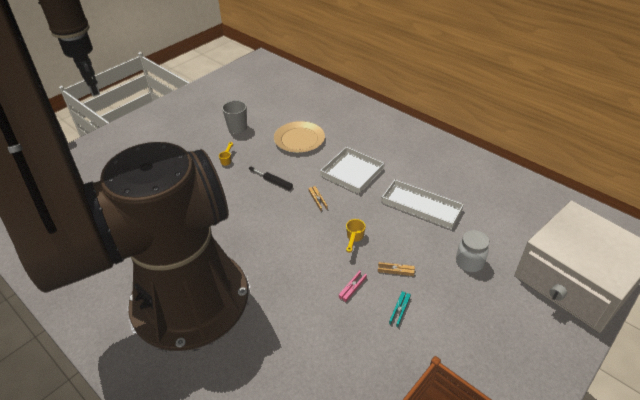

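View pics/wrist0.png

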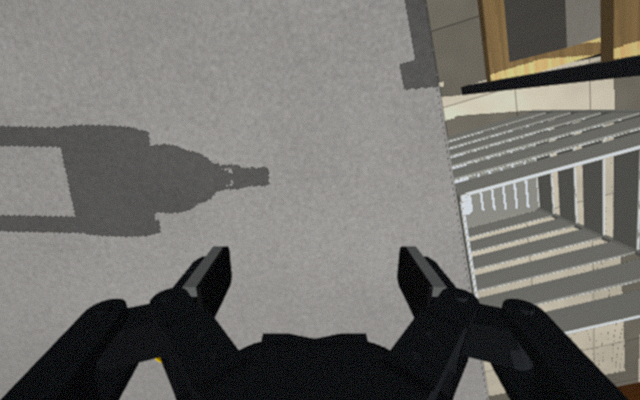

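The scene view shows the big scoop (312,170), small scoop (408,252), wooden pegs (298,152) and (327,201), and the probe (363,226). It also shows the saucer (316,264), square tray (282,215), long tray (247,180), cup (390,290) and jar (247,140). The side view shows the same layout. What could be mistaken:
- **Pegs:** pink (330,150) and turquoise (309,138) are decoys. The wooden-coloured ones at (298,152) and (327,201) are mine.
- **Scoops:** there are only two yellow ones. The one at (312,170) looks bigger; I'll check by measurement.

```bash
cat > m.py <<'E'
from h import *
def blobs(n,p,d,k,x0=150,zmin=1.5):
    W=cloud(k,d); hsv=cv2.cvtColor(p,cv2.COLOR_RGB2HSV)
    H,S,V=[hsv[...,i].astype(int) for i in range(3)]
    Z=W[...,2]; ok=(d>0)&(W[...,0]>x0)&(W[...,0]<1000)&(abs(W[...,1])<560)&(Z>zmin)&(Z<120)
    M={'yel':ok&(S>90)&(H>8)&(H<35),'blk':ok&(V<60),'wht':ok&(S<40)&(V>170),'beige':ok&(S>50)&(S<150)&(H>5)&(H<30)&(V>100)}
    for a,m in M.items():
        m=cv2.morphologyEx(m.astype(np.uint8),cv2.MORPH_CLOSE,np.ones((3,3)))
        c,l,st,ce=cv2.connectedComponentsWithStats(m)
        for i in range(1,c):
            if st[i,4]<40: continue
            w=W[(l==i)&ok]; 
            (rx,ry),(a1,a2),an=cv2.minAreaRect(w[:,:2].astype(np.float32))
            if a1<a2: an+=90;a1,a2=a2,a1
            print(n,a,'px',np.round(ce[i]),st[i,4],'rect',np.round([rx,ry,a1,a2,an]),'med',np.round(np.median(w,0)),'zr',np.round(np.percentile(w[:,2],[2,50,98])), 'hsv',np.median(hsv[(l==i)],0))
E
python3 - <<'E'
from m import *
for n in ('scene','side'):
    z=np.load(n+'0.npz'); p,d,k=cam(n); blobs(n,z['p'],z['d'],k)
    # table level
    W=cloud(k,z['d']); g=(abs(W[...,0]-600)<300)&(abs(W[...,1])<400); print('tablez',np.percentile(W[g][:,2],[20,50]))
E
```

```text
scene yel px [318. 106.] 274 rect [ 179. -543.   57.   29.  171.] med [ 184. -542.   50.] zr [ 6. 50. 96.] hsv [ 12. 130.  98.]
scene yel px [297. 152.] 94 rect [ 391. -317.   92.   26.  124.] med [ 396. -314.   10.] zr [ 3. 10. 15.] hsv [ 17.   96.5 112. ]
scene yel px [312. 168.] 238 rect [ 395. -186.  111.   52.   41.] med [ 412. -173.   28.] zr [ 5. 28. 39.] hsv [ 21.  153.  128.5]
scene yel px [327. 203.] 81 rect [453.   3.  88.  20.  65.] med [462.  20.  12.] zr [ 5. 12. 17.] hsv [ 17.  97. 163.]
scene yel px [407. 253.] 228 rect [404. 346.  88.  36.  42.] med [392. 341.  25.] zr [ 4. 25. 32.] hsv [ 21. 153. 141.]
scene blk px [357. 221.] 203 rect [426. 140.  99.  23.  97.] med [429. 143.  13.] zr [ 2. 13. 18.] hsv [120.  13.  28.]
scene wht px [247. 181.] 539 rect [ 624. -237.  205.   82.  102.] med [ 623. -240.    3.] zr [ 2.  3. 23.] hsv [ 48.   7. 196.]
scene wht px [281. 217.] 917 rect [610.   5. 138. 137.  96.] med [608.  -2.   3.] zr [ 2.  3. 23.] hsv [ 53.   5. 196.]
scene beige px [320. 107.] 74 rect [ 169. -544.   36.   19.  175.] med [ 166. -544.   47.] zr [21. 47. 7
[... 1628 characters left out ...]
zr [ 2.  4. 25.] hsv [ 40.   2. 225.]
side wht px [424. 204.] 1103 rect [ 623. -248.  201.   88.  100.] med [ 632. -249.    4.] zr [ 2.  4. 26.] hsv [ 40.   3. 225.]
side wht px [479. 240.] 132 rect [ 541. -457.   48.   36.   12.] med [ 543. -454.   86.] zr [82. 86. 89.] hsv [ 25.  16. 171.]
side beige px [299. 136.] 1263 rect [625. 236. 189. 165.  42.] med [625. 237.   8.] zr [ 2.  8. 18.] hsv [ 18. 106. 209.]
side beige px [318. 198.] 212 rect [454.  -5. 103.  29.  64.] med [450.  -7.  13.] zr [ 2. 13. 17.] hsv [ 17.  116.  160.5]
side beige px [396. 269.] 381 rect [ 396. -321.   91.   37.  122.] med [ 391. -328.   12.] zr [ 2. 12. 18.] hsv [ 17. 125. 158.]
tablez [-1.34849469  0.77662123]
```

```bash
cat >> h.py <<'E'
from scipy.spatial.transform import Rotation as Ro
def plan(x,y,z,phi):
    s=r.state(); q=s['eef_rot']; R=Ro.from_quat([q[1],q[2],q[3],q[0]]).as_matrix()
    d=R.T@(np.array([x,y,z])-s['tool_pos'])/1000
    cur=np.degrees(np.arctan2(R[1,1],R[0,1])); t=(cur-phi+90)%180-90
    print('t %.2f cur phi %.1f tcp %s'%(s['t'],cur,np.round(s['tool_pos'],1)),'delta',np.round(d,4),'turn',round(np.radians(t),3),'alt',round(np.radians(t-180*np.sign(t)),3),'j',np.round(s['joints'],2))
E
python3 - <<'E'
from m import *
for n in ('scene','side'):
    z=np.load(n+'0.npz'); p,d,k=cam(n); W=cloud(k,z['d'])
    print('cup',ray(k,[390,278] if n=='scene' else [235,106],85).round(), 'jar',ray(k,[246,133] if n=='scene' else [475,240],85).round())
    m=(W[...,2]>70)&(W[...,2]<90)&(W[...,0]>300)&(W[...,0]<800)&(W[...,1]>250)&(W[...,1]<600);w=W[m];print(cv2.minAreaRect(w[:,:2].astype(np.float32)))
    p=z['p']; save(n+'c.png',cv2.resize(p[120:320,220:460] if n=='scene' else p[100:300,200:480],None,fx=2.8,fy=2.8,interpolation=cv2.INTER_CUBIC))
plan(386,330,130,132)
plan(404,346,220,132)
E
```

```text
cup [[529. 439.  85.]] jar [[ 544. -418.   85.]]
((531.073486328125, 440.8466491699219), (79.90487670898438, 79.47870635986328), 87.46170043945312)
cup [[534. 435.  85.]] jar [[ 537. -447.   85.]]
((527.6898803710938, 435.18035888671875), (84.00628662109375, 77.06839752197266), 67.95967864990234)
t 0.35 cur phi 73.5 tcp [185.1 623.  231.1] delta [-0.2761 -0.2236  0.1012] turn -1.022 alt 2.12 j [ 1.24  0.48  1.6   0.    1.07 -0.05]
t 0.35 cur phi 73.5 tcp [185.1 623.  231.1] delta [-0.2888 -0.2032  0.0112] turn -1.022 alt 2.12 j [ 1.24  0.48  1.6   0.    1.07 -0.05]
```

View pics/scenec.png

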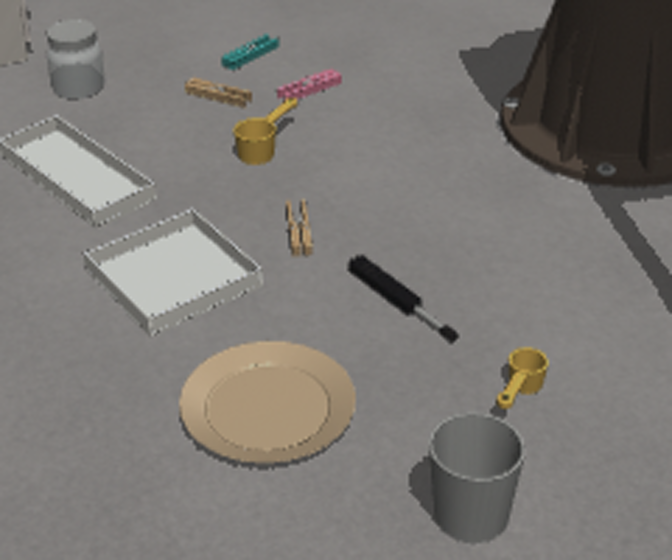

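The crop confirms the choice: wooden pegs at (218,92) and (300,228), decoys pink (310,83) and turquoise (250,50). The bigger scoop is at (256,140) and the smaller at (528,370) beside the steel cup. I'll start with the small scoop.

Emit:
send_rows(deltas="-0.035 -0.028 0 -0.12; -0.07 -0.056 0 -0.24; -0.105 -0.085 0.01 -0.36; -0.14 -0.113 0.02 -0.48; -0.175 -0.142 0.03 -0.6; -0.208 -0.169 0.045 -0.72; -0.242 -0.196 0.06 -0.84; -0.265 -0.215 0.07 -0.95", fingers=0.07)

```text
t: 1.02
tool_pos: [357.3, 372.0, 173.8]
eef_rot: [0.0, -0.312, 0.95, 0.0]
ft_force: [0.7, 1.7, -0.3]
opening: 0.82
finger_force: 0.0
```

Emit:
send_rows(deltas="-0.0005 -0.014 0.01 -0.07; -0.0005 -0.014 0.01 -0.07; -0.0005 -0.014 0.01 -0.07; -0.0005 -0.014 0.01 -0.07; -0.0005 -0.014 0.01 -0.07; -0.0005 -0.014 0.01 -0.07; -0.0005 -0.014 0.01 -0.07; -0.0005 -0.014 0.01 -0.07")

```text
t: 1.68
tool_pos: [364.9, 363.0, 164.1]
eef_rot: [0.0, -0.343, 0.939, 0.0]
ft_force: [0.2, -0.4, 0.3]
opening: 0.816
finger_force: 0.0
```

```bash
cat > w.py <<'E'
import sys
from m import *
def look(tag,col='yel',zt=30):
    p,d,k=cam('wrist'); save(tag+'.png',p); np.savez(tag+'.npz',p=p,d=d)
    blobs('wrist',p,d,k); return p,d,k
def scoop(p,d,k,ztop,R,uv=None):
    # cup rim circle from 3D points near rim height
    W=cloud(k,d); hsv=cv2.cvtColor(p,cv2.COLOR_RGB2HSV)
    m=(hsv[...,0]>15)&(hsv[...,0]<28)&(hsv[...,1]>110)&(W[...,2]>ztop-60)&(W[...,2]<ztop+9)
    c,l,st,ce=cv2.connectedComponentsWithStats(m.astype(np.uint8)); i=1+np.argmax(st[1:,4])
    w=W[(l==i)]; top=w[abs(w[:,2]-ztop)<4]
    # direction of handle: farthest from mean ; outline on rim plane
    cn=max(cv2.findContours((l==i).astype(np.uint8),0,1)[0],key=len)[:,0]
    P=ray(k,cn,ztop)[:,:2]
    lab=cv2.distanceTransform((l==i).astype(np.uint8),2,5); v,u=np.unravel_index(lab.argmax(),lab.shape)
    c0=ray(k,[u,v],ztop)[0,:2]
    T=top[:,:2]; h=T[np.linalg.norm(T-c0,axis=1)>R+12]
    hd=h.mean(0)-c0
    # cup circle refine: rim points
    rim=T[abs(np.linalg.norm(T-c0,axis=1)-R)<8]; rim=rim[((rim-c0)@hd)/np.linalg.norm(hd)<R*.7]
    A=np.c_[2*rim,np.ones(len(rim))]; s=np.linalg.lstsq(A,(rim**2).sum(1),rcond=None)[0]
    tip=T[np.argmax((T-c0)@hd)]
    print('dist-centre',c0.round(1),'circle',s[:2].round(1),'R',np.sqrt(s[2]+s[0]**2+s[1]**2).round(1),'handle dir',np.degrees(np.arctan2(*(h.mean(0)-s[:2])[::-1])).round(1),'tipdist',np.linalg.norm(tip-s[:2]).round(1),'ztop',np.percentile(w[:,2],95).round(1),'n',len(rim),len(h))
E
python3 - <<'E'
from w import *
p,d,k=look('w1'); scoop(p,d,k,30,19); plan(386,330,3,132)
E
```

```text
wrist yel px [271. 192.] 1603 rect [412. 334.  88.  40.  21.] med [397. 333.  28.] zr [ 5. 28. 32.] hsv [ 26. 255. 196.]
wrist yel px [ 81. 265.] 11812 rect [616. 219. 167. 140. 161.] med [619. 218.   6.] zr [ 4.  6. 17.] hsv [ 18.  98. 205.]
wrist blk px [90. 80.] 2571 rect [426. 135.  99.  19.  97.] med [424. 134.  16.] zr [ 5. 16. 18.] hsv [111.  53.  25.]
wrist blk px [188. 139.] 172 rect [412. 234.  18.   9.  95.] med [412. 235.  13.] zr [ 8. 13. 15.] hsv [88. 32. 32.]
wrist blk px [287. 330.] 77 rect [497. 433.  43.   9.  92.] med [498. 445.  57.] zr [31. 57. 80.] hsv [75. 13. 55.]
wrist wht px [159. 122.] 82 rect [417. 204.  39.   2.  99.] med [417. 204.  12.] zr [10. 12. 13.] hsv [ 47.5   7.  175. ]
wrist beige px [ 79. 266.] 12339 rect [625. 217. 187. 141. 159.] med [621. 216.   7.] zr [ 4.  7. 17.] hsv [ 18.  98. 205.]
dist-centre [386.4 334.9] circle [386.6 326.1] R 16.6 handle dir 29.9 tipdist 66.2 ztop 31.1 n 172 187
t 1.73 cur phi 130.1 tcp [365.  362.8 164.1] delta [ 0.0051 -0.0387  0.1611] turn -0.034 alt 3.108 j [ 0.72  0.38  1.97 -0.    0.79 -1.55]
```

View pics/w1.png

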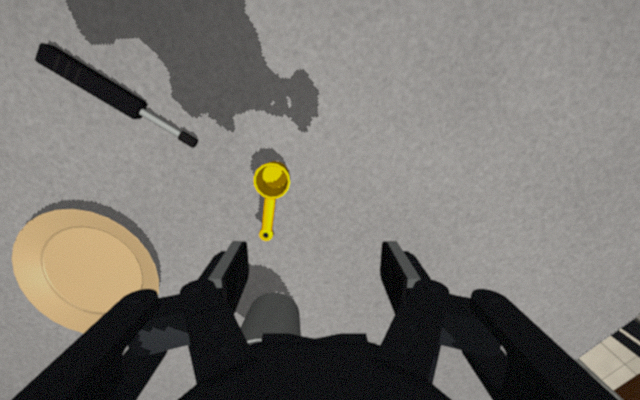

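The wrist picture shows the small scoop's cup at (272,181), with its handle running down to (266,236). The mixing cup is at (270,320), well clear.

```bash
cat >> w.py <<'E'
def scoop2(tag,ztop,M=None):
    z=np.load(tag+'.npz'); p=z['p']
    k=M
    hsv=cv2.cvtColor(p,cv2.COLOR_RGB2HSV)
    m=((hsv[...,0]>20)&(hsv[...,0]<34)&(hsv[...,1]>140)).astype(np.uint8)
    m=cv2.morphologyEx(m,cv2.MORPH_CLOSE,np.ones((5,5)))
    c,l,st,ce=cv2.connectedComponentsWithStats(m); i=1+np.argmax(st[1:,4]); m=(l==i).astype(np.uint8)
    kk=cv2.getStructuringElement(2,(19,19)); cup=cv2.morphologyEx(m,cv2.MORPH_OPEN,kk)
    h=m&~cv2.dilate(cup,np.ones((5,5)))
    c,l,st,ce=cv2.connectedComponentsWithStats(h); i=1+np.argmax(st[1:,4])
    cn=max(cv2.findContours(cup,0,1)[0],key=len)[:,0]
    P=ray(k,cn,ztop)[:,:2].astype(np.float32); (cx,cy),R=cv2.minEnclosingCircle(P)
    hc=ray(k,ce[i],ztop)[0,:2]; hh=hc-[cx,cy]
    print('cup px',cn.mean(0).round(),'cup',round(cx,1),round(cy,1),'R',round(R,1),'ell',np.round(cv2.fitEllipse(P)[0],1),'handle dir',np.degrees(np.arctan2(hh[1],hh[0])).round(1),'dist',np.linalg.norm(hh).round(1))
E
python3 - <<'E'
from w import *
p,d,k=cam('wrist'); np.savez('w1.npz',p=p,d=d); scoop2('w1',30,k); plan(386,330,3,122)
E
```

```text
cup px [272. 180.] cup 386.0 326.2 R 19.9 ell [386.5 325.5] handle dir 30.6 dist 44.0
t 1.78 cur phi 130.1 tcp [365.  362.7 164. ] delta [ 0.005  -0.0386  0.161 ] turn 0.141 alt -3.001 j [ 0.72  0.38  1.97  0.    0.79 -1.55]
```

Emit:
send_rows(deltas="0.007 -0.03 0 0.1; 0.007 -0.042 0.03 0.15; 0.007 -0.042 0.065 0.15; 0.007 -0.042 0.1 0.15; 0.007 -0.042 0.125 0.15; 0.007 -0.042 0.145 0.15; 0.007 -0.042 0.157 0.15; 0.007 -0.042 0.16 0.15", fingers=0.07)

```text
t: 2.45
tool_pos: [385.8, 325.1, 1.9]
eef_rot: [-0.001, -0.271, 0.963, -0.001]
ft_force: [-1.2, -0.7, 0.1]
opening: 0.818
finger_force: 0.0
```

Emit:
send_rows(deltas="0 0 0 0; 0 0 0 0; 0 0 0 0; 0 0 0 0; 0 0 0 0; 0 0 0 0; 0 0 0 0; 0 0 0 0", fingers=0.02, force=20)

```text
t: 3.12
tool_pos: [387.4, 326.2, 4.8]
eef_rot: [0.001, -0.271, 0.963, 0.0]
ft_force: [-1.0, -0.5, 8.1]
opening: 0.417
finger_force: 20.4
```

```bash
python3 - <<'E'
from h import *
print({a:np.round(r.state()[a],3) for a in ('ft_force','opening','finger_force')})
phi=121.5; sep=np.array([np.cos(np.radians(31)),np.sin(np.radians(31))]); S=np.array([619,234])+34*sep
plan(*S,60,phi); plan(*S,10,phi)
E
```

```text
{'ft_force': array([-0.987, -0.5  ,  8.102]), 'opening': np.float64(0.417), 'finger_force': np.float64(20.369)}
t 3.12 cur phi 121.4 tcp [387.4 326.2   4.8] delta [-0.1836 -0.1997 -0.0549] turn -0.001 alt 3.141 j [ 0.64  0.64  2.09  0.    0.41 -1.48]
t 3.12 cur phi 121.4 tcp [387.4 326.2   4.8] delta [-0.1835 -0.1997 -0.0049] turn -0.001 alt 3.141 j [ 0.64  0.64  2.09  0.    0.41 -1.48]
```

Emit:
send_rows(deltas="0 0 -0.02 0; 0 0 -0.05 0; -0.02 -0.022 -0.065 0; -0.045 -0.049 -0.065 0; -0.072 -0.078 -0.065 0; -0.099 -0.107 -0.065 0; -0.126 -0.136 -0.065 0; -0.15 -0.162 -0.065 0")

```text
t: 3.78
tool_pos: [601.8, 264.9, 69.8]
eef_rot: [0.001, -0.271, 0.963, 0.0]
ft_force: [-0.9, 0.9, -1.0]
opening: 0.418
finger_force: 20.3
```

```bash
python3 - <<'E'
from w import *
p,d,k=look('w2')
sep=np.array([np.cos(np.radians(31)),np.sin(np.radians(31))]); S=np.array([619,234])+34*sep
plan(*S,10,121.5); print(r.state()['ft_force'],r.state()['opening'])
E
```

```text
wrist yel px [272. 194.] 30056 rect [609. 229. 157. 143.  78.] med [599. 228.  10.] zr [ 4. 10. 96.] hsv [ 19.   98.  131.5]
wrist blk px [550. 274.] 5707 rect [548. 408.  48.  16.  28.] med [545. 403.  56.] zr [ 6. 56. 84.] hsv [60. 15. 52.]
wrist blk px [257. 275.] 1362 rect [610. 242.  27.  18.  83.] med [607. 239. 109.] zr [ 79. 109. 120.] hsv [100.5  67.   23. ]
wrist blk px [371. 276.] 1406 rect [585. 282.  28.  18. 158.] med [582. 281. 109.] zr [ 79. 109. 120.] hsv [101.  64.  23.]
wrist blk px [630. 278.] 478 rect [518. 466.  22.   5.  26.] med [520. 467.  44.] zr [36. 44. 50.] hsv [60. 14. 57.]
wrist blk px [205. 281.] 45 rect [613. 222.   6.   1. 112.] med [613. 223. 118.] zr [117. 118. 120.] hsv [100.  70.  23.]
wrist blk px [427. 281.] 65 rect [569. 295.   9.   2. 126.] med [570. 294. 119.] zr [117. 119. 120.] hsv [110.  51.  25.]
wrist wht px [ 13. 113.] 1697 rect [648.  53.  53.  39.   5.] med [647.  46.   4.] zr [ 2.  4. 25.] hsv [103.  11. 224.]
wrist wht px [598. 305.] 334 rect [547. 411.  67.  21.  32.] med [546. 401.  86.] zr [84. 86. 86.] hsv [ 45.   8. 180.]
wrist beige px [256. 182.] 28781 rect [613. 214. 176. 134. 140.] med [600. 214.   7.] zr [ 4.  7. 17.] hsv [ 19.  96. 196.]
wrist beige px [283. 301.] 234 rect [650. 275.  75.  18.  20.] med [678. 281.  16.] zr [ 12.  16. 105.] hsv [ 18.  96. 215.]
t 3.83 cur phi 121.3 tcp [608.3 263.6  70.3] delta [-0.0274 -0.0309  0.0605] turn -0.003 alt 3.139 j [ 0.36  0.67  1.7  -0.    0.76 -1.75]
[ 5.52808163 -3.59532384  0.98078221] 0.41876752793372257
```

View pics/w2.png

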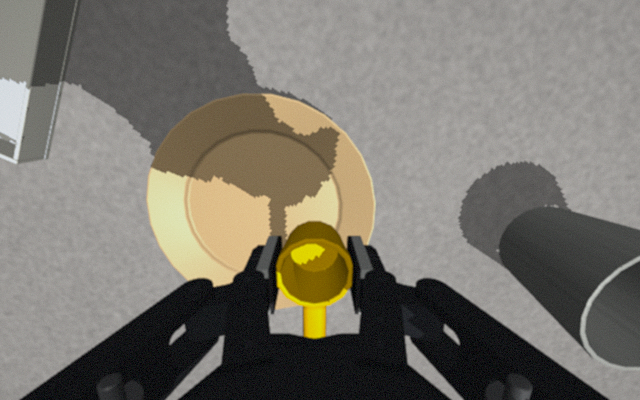

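The view shows the small scoop held level between the fingers at (315,265), the saucer around (262,200), and the cup to the right. Lowering it onto the +side of the saucer.

Emit:
send_rows(deltas="-0.02 -0.023 0 0; -0.033 -0.038 0.01 0; -0.033 -0.038 0.025 0; -0.033 -0.038 0.04 0; -0.033 -0.038 0.05 0; -0.033 -0.038 0.055 0; -0.033 -0.038 0.058 0; -0.033 -0.038 0.058 0")

```text
t: 4.5
tool_pos: [646.5, 250.8, 10.6]
eef_rot: [-0.0, -0.271, 0.963, -0.0]
ft_force: [-0.0, -0.4, -0.8]
opening: 0.415
finger_force: 20.3
```

Emit:
send_rows(deltas="0 0 0 0; 0 0 0 0; 0 0 0 0; 0 0 0 0; 0 0 -0.01 0; 0 0 -0.03 0; 0 0 -0.06 0; 0 0 -0.1 0", fingers=0.052)

```text
t: 5.17
tool_pos: [645.7, 250.0, 110.4]
eef_rot: [-0.002, -0.271, 0.963, -0.0]
ft_force: [0.3, 0.6, -0.7]
opening: 0.604
finger_force: 0.0
```

```bash
python3 - <<'E'
from h import *
plan(421,160,150,6.5); plan(421,-168,160,131)
E
```

```text
t 5.17 cur phi 121.4 tcp [645.7 250.  110.4] delta [ 0.2388  0.0404 -0.0386] turn -1.136 alt 2.006 j [ 0.33  0.66  1.59  0.    0.89 -1.79]
t 5.17 cur phi 121.4 tcp [645.7 250.  110.4] delta [ 0.4099 -0.2394 -0.0482] turn -0.167 alt 2.975 j [ 0.33  0.66  1.59  0.    0.89 -1.79]
```

Emit:
send_rows(deltas="0.03 -0.018 -0.03 -0.02; 0.065 -0.038 -0.05 -0.04; 0.1 -0.058 -0.05 -0.06; 0.135 -0.079 -0.05 -0.08; 0.17 -0.099 -0.05 -0.1; 0.205 -0.12 -0.05 -0.12; 0.24 -0.14 -0.05 -0.14; 0.275 -0.16 -0.05 -0.16", fingers=0.08)

```text
t: 5.83
tool_pos: [495.0, -30.8, 161.9]
eef_rot: [0.001, -0.348, 0.938, -0.0]
ft_force: [1.1, -0.7, 0.3]
opening: 0.94
finger_force: 0.0
```

Emit:
send_rows(deltas="0.03 -0.018 0 0; 0.06 -0.035 0 0; 0.09 -0.053 0 0; 0.12 -0.06 0 0; 0.14 -0.06 0 0; 0.14 -0.06 0 0; 0.14 -0.06 0 0; 0.14 -0.06 0 0")

```text
t: 6.5
tool_pos: [429.4, -166.1, 161.5]
eef_rot: [0.0, -0.347, 0.938, -0.0]
ft_force: [0.3, 0.4, 1.0]
opening: 0.935
finger_force: 0.0
```

```bash
python3 - <<'E'
from w import *
p,d,k=look('w3'); scoop2('w3',38,k); plan(421,-168,4,131)
p,d,k=cam('side'); save('s3.png',p);np.savez('s3.npz',p=p,d=d); blobs('side',p,d,k)
E
```

```text
wrist yel px [204.  46.] 1914 rect [ 392. -323.   90.   25.  122.] med [ 398. -332.   14.] zr [ 8. 14. 16.] hsv [ 18. 134. 110.]
wrist yel px [322. 158.] 3125 rect [ 391. -179.  124.   50.   15.] med [ 411. -178.   31.] zr [ 4. 31. 40.] hsv [ 26. 255. 158.]
wrist yel px [387. 261.] 73 rect [444. -41.  18.   5.  65.] med [443. -44.  14.] zr [ 3. 14. 16.] hsv [ 18. 133. 161.]
wrist blk px [188.  43.] 56 rect [ 404. -343.   37.    0.  123.] med [ 403. -342.   10.] zr [ 5. 10. 13.] hsv [ 16. 106.  55.]
wrist blk px [241.  45.] 83 rect [ 374. -305.   40.    3.  127.] med [ 373. -304.   10.] zr [ 5. 10. 14.] hsv [ 18. 114.  52.]
wrist wht px [124. 250.] 6135 rect [ 635. -280.  166.   94.  103.] med [ 635. -281.    4.] zr [ 2.  4. 25.] hsv [105.  15. 215.]
wrist wht px [238. 298.] 127 rect [ 593. -146.   64.   13.   18.] med [ 586. -145.   24.] zr [12. 24. 26.] hsv [100.   9. 193.]
wrist wht px [313. 326.] 922 rect [571. -42.  69.  56.  96.] med [572. -47.   4.] zr [ 3.  4. 25.] hsv [105.  15. 215.]
wrist beige px [200.  36.] 726 rect [ 386. -328.   87.   11.  122.] med [ 394. -337.   15.] 
[... 1465 characters left out ...]
160e+02  9.000e+01] med [ 593. -190.    3.] zr [ 2.  3. 84.] hsv [ 15.  21. 183.]
side wht px [366. 284.] 316 rect [ 303. -300.  142.   46.   22.] med [ 320. -301.    2.] zr [2. 2. 5.] hsv [ 14.  21. 181.]
side wht px [418. 370.] 46 rect [ 211. -516.   26.   17.  165.] med [ 210. -517.    2.] zr [2. 2. 5.] hsv [ 14.  21. 175.]
side beige px [299. 137.] 1128 rect [626. 237. 179. 164.  45.] med [620. 230.   8.] zr [ 2.  8. 19.] hsv [ 20.  96. 234.]
side beige px [317. 197.] 208 rect [453.  -2. 107.  26.  62.] med [449.  -7.  13.] zr [ 2. 13. 18.] hsv [ 18. 112. 192.]
side beige px [396. 269.] 386 rect [ 395. -321.   91.   38.  124.] med [ 391. -327.   12.] zr [ 2. 12. 18.] hsv [ 16. 126. 135.]
```

View pics/w3.png

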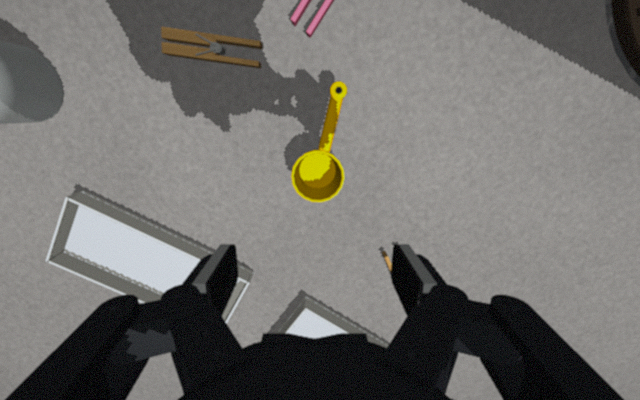

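The picture shows the big scoop's cup at (317,175), its handle tip at (338,90), peg A at (210,47) and the pink decoy at (310,15).

Emit:
send_rows(deltas="0.015 0.003 0 0.11; 0.015 0.003 0.02 0.22; 0.015 0.003 0.055 0.23; 0.015 0.003 0.09 0.23; 0.015 0.003 0.12 0.23; 0.015 0.003 0.142 0.23; 0.015 0.003 0.152 0.23; 0.015 0.003 0.155 0.23")

```text
t: 7.27
tool_pos: [415.2, -172.6, 4.4]
eef_rot: [-0.001, -0.238, 0.971, 0.001]
ft_force: [-0.8, -0.4, 0.9]
opening: 0.934
finger_force: 0.0
```

Emit:
send_rows(deltas="0 0 0 0; 0 0 0 0; 0 0 0 0; 0 0 0 0; 0 0 0 0; 0 0 0 0; 0 0 0 0; 0 0 0 0", fingers=0.03, force=20)

```text
t: 7.93
tool_pos: [416.4, -173.8, 7.2]
eef_rot: [0.001, -0.237, 0.971, -0.001]
ft_force: [1.1, 3.9, 11.0]
opening: 0.595
finger_force: 20.6
```

```bash
python3 - <<'E'
from h import *
sep=np.array([np.cos(np.radians(31)),np.sin(np.radians(31))]); S=np.array([619,234])-28*sep
print(S);plan(*S,60,121)
E
```

```text
[594.99931558 219.5789339 ]
t 7.93 cur phi 117.4 tcp [ 416.4 -173.8    7.2] delta [-0.3398  0.2668 -0.0528] turn -0.062 alt 3.079 j [-0.46  0.6   2.21  0.    0.33 -2.51]
```

Emit:
send_rows(deltas="0 0 -0.02 0; 0 0 -0.05 0; -0.02 0.016 -0.075 -0.02; -0.05 0.039 -0.075 -0.04; -0.08 0.063 -0.075 -0.06; -0.11 0.086 -0.075 -0.06; -0.14 0.11 -0.075 -0.06; -0.17 0.133 -0.075 -0.06")

```text
t: 8.6
tool_pos: [506.0, 24.7, 82.1]
eef_rot: [0.001, -0.266, 0.964, -0.0]
ft_force: [1.1, -0.8, -0.6]
opening: 0.597
finger_force: 21.2
```

Emit:
send_rows(deltas="-0.03 0.024 0 0; -0.06 0.047 0 0; -0.09 0.071 0 0; -0.115 0.09 0 0; -0.14 0.11 0 0; -0.155 0.121 0 0; -0.16 0.125 0 0; -0.16 0.125 0 0")

```text
t: 9.27
tool_pos: [578.9, 213.5, 81.6]
eef_rot: [0.001, -0.267, 0.964, 0.0]
ft_force: [-0.9, -0.8, 0.5]
opening: 0.599
finger_force: 21.2
```

```bash
python3 - <<'E'
from w import *
print(r.state()['ft_force'],r.state()['opening'])
plan(595,219.6,12.5,121)
p,d,k=cam('wrist');save('w4.png',p);np.savez('w4.npz',p=p,d=d)
for n in('scene','side'):
    p,d,k=cam(n); np.savez(n+'4.npz',p=p,d=d); W=cloud(k,d);hsv=cv2.cvtColor(p,cv2.COLOR_RGB2HSV)
    m=(hsv[...,1]>125)&(hsv[...,0]>15)&(hsv[...,0]<30)&(W[...,2]>22)&(W[...,2]<42)&(W[...,0]>550)
    w=W[m]; print(n,len(w),np.round(cv2.minAreaRect(w[:,:2].astype(np.float32))[0]) if len(w)>5 else '',np.round(w.mean(0)) if len(w) else '')
E
```

```text
[-0.85135826 -0.83768306  0.53200196] 0.5987385329986895
t 9.27 cur phi 121.0 tcp [578.9 213.5  81.6] delta [-0.0169 -0.0031  0.0692] turn -0.001 alt 3.141 j [ 0.3   0.61  1.8   0.    0.73 -1.81]
scene 178 [664. 269.] [661. 265.  31.]
side 883 [1421.  229.] [1848.  -57.   32.]
```

View pics/w4.png

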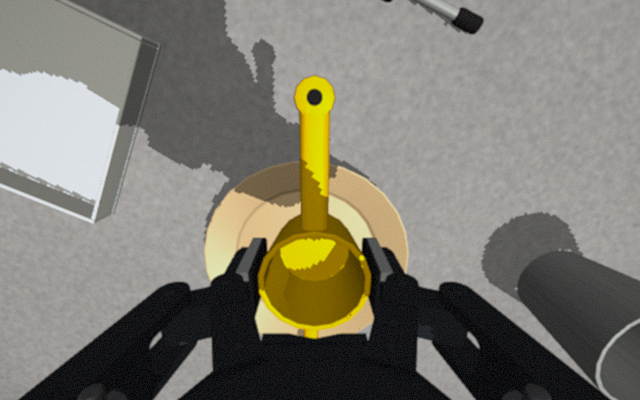

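The big scoop is held level at (315,280), with the small scoop's handle peeking out below at (312,332). Lowering.

Emit:
send_rows(deltas="-0.017 -0.003 0.02 0; -0.017 -0.003 0.035 0; -0.017 -0.003 0.05 0; -0.017 -0.003 0.06 0; -0.017 -0.003 0.066 0; -0.017 -0.003 0.069 0; -0.017 -0.003 0.069 0; -0.017 -0.003 0.069 0")

```text
t: 10.08
tool_pos: [594.7, 217.9, 12.5]
eef_rot: [0.0, -0.266, 0.964, -0.0]
ft_force: [-0.5, -0.3, 0.8]
opening: 0.596
finger_force: 21.3
```

Emit:
send_rows(deltas="0 0 0 0; 0 0 0 0; 0 0 0 0; 0 0 0 0; 0 0 -0.01 0; 0 0 -0.03 0; 0 0 -0.06 0; 0 0 -0.1 0", fingers=0.07)

```text
t: 10.75
tool_pos: [592.9, 217.8, 111.5]
eef_rot: [-0.002, -0.266, 0.964, -0.0]
ft_force: [1.1, 0.6, -0.9]
opening: 0.82
finger_force: 0.0
```

```bash
python3 - <<'E'
from h import *
plan(424,150,160,8)
E
```

```text
t 10.75 cur phi 120.9 tcp [592.9 217.8 111.5] delta [ 0.1799  0.0285 -0.0477] turn -1.172 alt 1.97 j [ 0.3   0.59  1.74 -0.    0.81 -1.81]
```

Emit:
send_rows(deltas="0 0 -0.02 0.12; 0.02 0.003 -0.05 0.24; 0.04 0.006 -0.05 0.36; 0.06 0.01 -0.05 0.48; 0.09 0.014 -0.05 0.6; 0.12 0.019 -0.05 0.72; 0.15 0.024 -0.05 0.84; 0.18 0.028 -0.05 0.96")

```text
t: 11.42
tool_pos: [424.2, 149.6, 162.5]
eef_rot: [0.0, 0.212, 0.977, 0.0]
ft_force: [-1.0, -1.1, 0.2]
opening: 0.825
finger_force: 0.0
```

Emit:
send_rows(deltas="0 0 0 0.12; 0 0 0 0.24; 0 0 0 0.36; 0 0 0 0.48; 0 0 0 0.6; 0 0 0 0.72; 0 0 0 0.84; 0 0 0 0.96")

```text
t: 12.08
tool_pos: [425.6, 150.1, 162.6]
eef_rot: [0.0, 0.639, 0.769, 0.0]
ft_force: [-0.4, -0.2, -0.3]
opening: 0.819
finger_force: 0.0
```

```bash
python3 - <<'E'
from w import *
p,d,k=look('w5'); plan(424,150,5,8)
for n in('scene','side'):
    p,d,k=cam(n); np.savez(n+'5.npz',p=p,d=d); save(n+'5.png',cv2.resize(p[220:310,250:440] if n=='scene' else p[100:180,220:380],None,fx=4,fy=4))
E
```

```text
wrist yel px [519. 129.] 20047 rect [619. 230. 168. 163.  74.] med [613. 245.  12.] zr [ 4. 12. 44.] hsv [ 19. 100. 187.]
wrist yel px [315. 302.] 1096 rect [452.  -4.  90.  21.  65.] med [455.   7.  14.] zr [ 3. 14. 16.] hsv [ 18.  134.  166.5]
wrist blk px [317. 100.] 171 rect [413. 233.  17.  10. 100.] med [413. 233.  13.] zr [10. 13. 15.] hsv [84. 34. 30.]
wrist blk px [312. 196.] 1551 rect [426. 134.  98.  20.  98.] med [426. 138.  16.] zr [14. 16. 18.] hsv [108.  44.  27.]
wrist wht px [316. 131.] 71 rect [417. 203.  39.   2.  97.] med [417. 204.  12.] zr [11. 12. 13.] hsv [ 48.   7. 174.]
wrist wht px [471. 289.] 442 rect [632.  55.  82.  30.   5.] med [631.  60.  22.] zr [ 2. 22. 25.] hsv [104.  13. 214.]
wrist wht px [388. 318.] 165 rect [547.   0.  57.  17.  95.] med [542.  -2.  23.] zr [ 3. 23. 25.] hsv [104.  13. 214.]
wrist wht px [451. 357.] 437 rect [654. -51.  42.  31.   8.] med [649. -54.   3.] zr [2. 3. 5.] hsv [106.  15. 218.]
wrist wht px [457. 379.] 107 rect [651. -68.  56.   5.   6.] med [652. -67.  24.] zr [22. 24. 25.] hsv [100.   9. 185.]
wrist beige px [515.  98.] 9582 rect [598. 266. 167.  83.  34.] med [601. 275.  10.] zr [ 4. 10. 17.] hsv [ 18.  98. 184.]
wrist beige px [527. 179.] 5959 rect [638. 192. 178.  82.  32.] med [652. 189.  11.] zr [ 4. 11. 18.] hsv [ 19.  95. 205.]
wrist beige px [317. 303.] 940 rect [452.  -4.  90.  23.  65.] med [457.   8.  14.] zr [ 7. 14. 16.] hsv [ 18. 133. 180.]
t 12.13 cur phi 9.9 tcp [425.6 150.1 162.6] delta [ 0.0002 -0.0017  0.1576] turn 0.034 alt -3.108 j [ 0.27  0.3   2.11 -0.    0.73  0.1 ]
```

View pics/scene5.png

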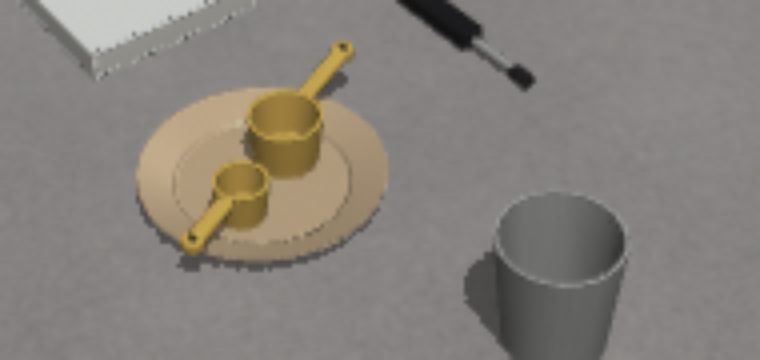

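View pics/w5.png

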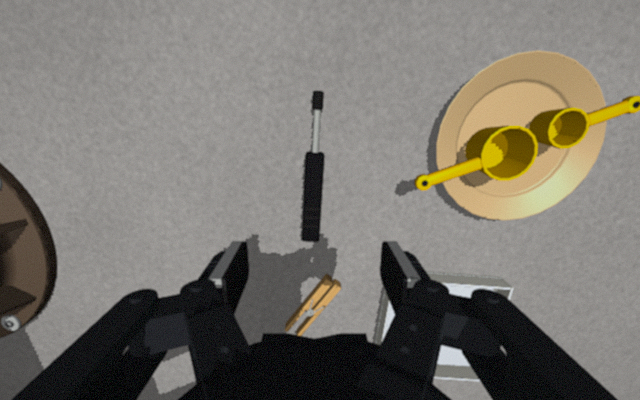

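Both scoops stand upright on the saucer's floor (scene crop: big at (285,130), small at (241,195)). The probe's handle is at (312,197) and its tip at (317,100), and peg B is visible at (315,303). Gripping the probe near its balance point.

Emit:
send_rows(deltas="-0.0055 -0.002 0.01 0.04; -0.0055 -0.002 0.04 0.04; -0.0055 -0.002 0.075 0.04; -0.0055 -0.002 0.11 0.04; -0.0055 -0.002 0.135 0.04; -0.0055 -0.002 0.15 0.04; -0.0055 -0.002 0.157 0.04; -0.0055 -0.002 0.158 0.04", fingers=0.05)

```text
t: 12.9
tool_pos: [424.1, 144.1, 3.0]
eef_rot: [-0.001, 0.651, 0.759, -0.001]
ft_force: [-0.8, -0.2, 0.6]
opening: 0.588
finger_force: 0.0
```

Emit:
send_rows(deltas="0 0 0 0; 0 0 0 0; 0 0 0 0; 0 0 0 0; 0 0 0 0; 0 0 0 0; 0 0 0 0; 0 0 0 0", fingers=0.01, force=30)

```text
t: 13.57
tool_pos: [425.5, 144.5, 5.1]
eef_rot: [0.001, 0.652, 0.758, 0.001]
ft_force: [-0.7, -0.2, 10.8]
opening: 0.226
finger_force: 29.8
```

```bash
python3 - <<'E'
from w import *
# long tray from all stored views: floor+rim points rect
for n in('scene','side'):
    z=np.load(n+'5.npz'); k=cam(n)[2]; W=cloud(k,z['d']); 
    for nm,x,y,h in(('long',624,-240,130),('peg',612,0,90)):
        m=(W[...,2]>17)&(W[...,2]<29)&(np.hypot(W[...,0]-x,W[...,1]-y)<h); w=W[m]
        (a,b),s,an=cv2.minAreaRect(w[:,:2].astype(np.float32)); print(n,nm,np.round([a,b,*s,an],1),len(w))
u=np.array([np.cos(np.radians(101)),np.sin(np.radians(101))])
plan(*(np.array([624,-240])-20*u),70,11)
print(r.state()['ft_force'])
E
```

```text
scene long [ 624.6 -238.8   90.6  218.5   11.9] 215
scene peg [608.8   1.7 142.4 148.4   6.5] 244
side long [ 622.8 -243.6   94.4  210.7   11.7] 443
side peg [607.   -3.2 149.3 142.8   7.2] 275
t 13.67 cur phi 8.6 tcp [425.5 144.5   5.1] delta [-0.4298  0.1398 -0.0647] turn -0.042 alt 3.1 j [0.26 0.6  2.22 0.   0.32 0.11]
[-1.19296305 -0.17061378  9.83841062]
```

Emit:
send_rows(deltas="0 0 -0.015 0; 0 0 -0.04 0; -0.02 0.006 -0.07 0; -0.05 0.016 -0.07 -0.02; -0.085 0.028 -0.07 -0.04; -0.12 0.039 -0.07 -0.056; -0.155 0.05 -0.07 -0.056; -0.19 0.062 -0.07 -0.056")

```text
t: 14.33
tool_pos: [515.0, -36.2, 75.1]
eef_rot: [0.001, 0.631, 0.776, 0.0]
ft_force: [0.7, 0.8, -0.7]
opening: 0.226
finger_force: 29.9
```

Emit:
send_rows(deltas="-0.035 0.01 0 0; -0.07 0.02 0 0; -0.105 0.03 0 0; -0.14 0.041 0 0; -0.175 0.051 0 0; -0.205 0.06 0 0; -0.23 0.066 0 0; -0.24 0.066 0 0")

```text
t: 15.0
tool_pos: [629.9, -259.4, 75.2]
eef_rot: [0.002, 0.631, 0.776, 0.0]
ft_force: [0.4, -0.3, 0.4]
opening: 0.222
finger_force: 29.9
```

```bash
python3 - <<'E'
from w import *
print(r.state()['opening'],r.state()['ft_force'])
p,d,k=look('w6')
plan(628,-260.6,70,11.8)
p,d,k=cam('side'); save('s6.png',cv2.resize(p[140:260,320:520],None,fx=4,fy=4)); W=cloud(k,d);V=p.max(-1)
m=(V<60)&(W[...,2]>60)&(W[...,2]<140)&(W[...,0]>500)&(W[...,0]<750)&(W[...,1]<-130)&(W[...,1]>-350)
w=W[m]; print(np.round(w.mean(0)) if len(w) else '')
E
```

```text
0.2216083512982191 [ 0.40011179 -0.32519116  0.44961209]
wrist yel px [ 21. 243.] 2632 rect [ 398. -330.   74.   25.  122.] med [ 406. -336.   13.] zr [ 2. 13. 16.] hsv [ 18. 134.  79.]
wrist blk px [316.  73.] 897 rect [ 613. -172.   17.    9.  101.] med [ 613. -172.   83.] zr [81. 83. 85.] hsv [90. 38. 30.]
wrist blk px [314. 262.] 7444 rect [ 625. -285.  127.   62.   99.] med [ 630. -256.   87.] zr [ 83.  87. 118.] hsv [105.  61.  23.]
wrist blk px [ 21. 226.] 971 rect [ 403. -320.   63.    5.  123.] med [ 404. -321.    7.] zr [ 2.  7. 13.] hsv [ 18. 135.  56.]
wrist blk px [246. 285.] 67 rect [ 601. -258.    7.    2.   12.] med [ 602. -258.  119.] zr [116. 119. 120.] hsv [107.  61.  24.]
wrist blk px [384. 285.] 60 rect [ 656. -247.    7.    1.   10.] med [ 655. -247.  119.] zr [117. 119. 120.] hsv [103.5  51.   23. ]
wrist wht px [318. 115.] 2386 rect [ 618. -218.  169.   92.  101.] med [ 621. -183.   24.] zr [23. 24. 26.] hsv [100.  10. 215.]
wrist wht px [279. 131.] 7147 rect [ 600. -225.  145.   37.  101.] med [ 594. -203.    4.] zr [2. 4. 5.] hsv [103.  12. 223.]
wrist wht px [344. 138.] 6260 rect [ 643. -216.  143.   35.  101.] med [ 641. -200.    4.] zr [2. 4. 5.] hsv [103.  12. 223.]
wrist wht px [315. 139.] 461 rect [ 618. -201.   41.    3.  101.] med [ 618. -200.   82.] zr [81. 82. 83.] hsv [ 47.   7. 175.]
wrist beige px [ 18. 255.] 1061 rect [ 403. -339.   54.   23.  124.] med [ 406. -344.   14.] zr [13. 14. 16.] hsv [ 18. 134. 122.]
t 15.05 cur phi 11.7 tcp [ 629.3 -259.7   75. ] delta [-0.0006 -0.0015  0.005 ] turn -0.002 alt 3.14 j [-0.44  0.69  1.64 -0.    0.8  -0.64]
[ 623. -284.   94.]
```

View pics/w6.png

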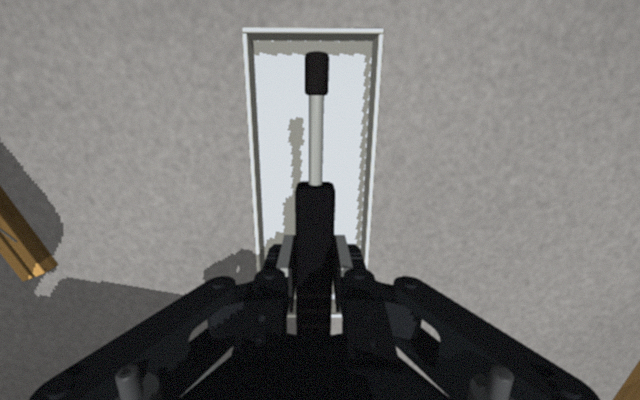

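The probe is held level over the long tray, along its middle (handle at (315,240), tip at (317,73)). Lowering.

Emit:
send_rows(deltas="0.002 -0.003 0.015 0; 0.002 -0.003 0.03 0; 0.002 -0.003 0.045 0; 0.002 -0.003 0.055 0; 0.002 -0.003 0.061 0; 0.002 -0.003 0.064 0; 0.002 -0.003 0.066 0; 0.002 -0.003 0.066 0")

```text
t: 15.77
tool_pos: [624.7, -254.3, 8.5]
eef_rot: [0.0, 0.631, 0.776, 0.0]
ft_force: [0.2, -0.1, -0.3]
opening: 0.222
finger_force: 29.9
```

Emit:
send_rows(deltas="0 0 0 0; 0 0 0 0; 0 0 0 0; 0 0 0 0; 0 0 -0.01 0; 0 0 -0.03 0; 0 0 -0.06 0; 0 0 -0.1 0", fingers=0.034)

```text
t: 16.43
tool_pos: [623.0, -253.9, 107.5]
eef_rot: [-0.002, 0.631, 0.776, -0.0]
ft_force: [-0.6, 0.1, -0.3]
opening: 0.396
finger_force: 0.0
```

```bash
python3 - <<'E'
from w import *
p,d,k=cam('wrist'); save('w7.png',p); blobs('w',p,d,k)
plan(393,-322,130,33)
E
```

```text
w yel px [ 51. 217.] 3294 rect [ 394. -323.   90.   25.  123.] med [ 396. -319.   13.] zr [ 3. 13. 16.] hsv [ 18. 135.  86.]
w blk px [318.  91.] 266 rect [ 607. -167.   16.    9.  102.] med [ 607. -167.   16.] zr [14. 16. 18.] hsv [87.  33.5 30. ]
w blk px [316. 209.] 2246 rect [ 627. -265.   98.   18.  101.] med [ 626. -260.   19.] zr [18. 19. 21.] hsv [105.  54.  24.]
w blk px [ 50. 197.] 728 rect [ 393. -303.   55.    4.  124.] med [ 391. -302.    8.] zr [ 2.  8. 13.] hsv [ 18. 135.  53.]
w blk px [ 27. 195.] 430 rect [ 374. -305.   37.    9.  134.] med [ 372. -303.    9.] zr [ 4.  9. 13.] hsv [ 18. 134.  52.]
w blk px [281. 250.] 57 rect [ 605. -256.   19.    2.  103.] med [ 605. -250.  118.] zr [114. 118. 120.] hsv [90. 36. 23.]
w blk px [347. 253.] 88 rect [ 640. -249.   20.    2.   98.] med [ 639. -248.  116.] zr [112. 116. 120.] hsv [98. 53. 17.]
w blk px [  7. 269.] 307 rect [ 344. -387.   22.   10.  107.] med [ 347. -388.    8.] zr [ 2.  8. 14.] hsv [ 89. 250.  43.]
w blk px [179. 393.] 157 rect [ 546. -417.   12.    4.  175.] med [ 545. -416.   77.] zr [71. 77. 83.] hsv [60. 16. 51.]
w wht px [325. 121.] 1555 rect [ 618. -213.  156.   90.  102.] med [ 617. -181.   24.] zr [23. 24. 26.] hsv [100.  10. 206.]
w wht px [318. 152.] 12255 rect [ 624. -237.  177.   80.  102.] med [ 617. -210.    4.] zr [2. 4. 5.] hsv [105.  15. 218.]
w wht px [344. 279.] 51 rect [ 669. -331.   16.    4.  113.] med [ 669. -332.    3.] zr [2. 3. 5.] hsv [105.  14. 191.]
w wht px [331. 299.] 112 rect [ 658. -342.   34.    3.   12.] med [ 657. -342.   24.] zr [22. 24. 26.] hsv [ 98.    8.5 201.5]
w beige px [ 54. 232.] 1375 rect [ 393. -324.   90.   24.  124.] med [ 402. -336.   14.] zr [12. 14. 16.] hsv [ 18. 134. 120.]
t 16.48 cur phi 11.8 tcp [ 627.3 -255.7  116.9] delta [-0.0171 -0.2428 -0.0144] turn -0.37 alt 2.771 j [-0.43  0.63  1.63 -0.    0.87 -0.64]
```

Emit:
send_rows(deltas="-0.002 -0.03 -0.01 -0.06; -0.004 -0.065 -0.01 -0.14; -0.007 -0.1 -0.01 -0.22; -0.01 -0.135 -0.01 -0.3; -0.013 -0.17 -0.01 -0.38; -0.015 -0.205 -0.01 -0.38; -0.017 -0.232 -0.01 -0.38; -0.017 -0.243 -0.01 -0.38", fingers=0.05)

```text
t: 17.15
tool_pos: [387.1, -321.1, 118.5]
eef_rot: [-0.0, 0.474, 0.881, -0.0]
ft_force: [0.8, -0.2, -1.0]
opening: 0.582
finger_force: 0.0
```

```bash
python3 - <<'E'
from w import *
p,d,k=cam('wrist'); save('w8.png',p); blobs('w',p,d,k)
W=cloud(k,d);h=cv2.cvtColor(p,cv2.COLOR_RGB2HSV)
for nm,a,b in(('turq',80,100),('pink',160,179)):
    m=(h[...,0]>a)&(h[...,0]<b)&(h[...,1]>120)&(W[...,2]>2)&(W[...,2]<30)&(W[...,0]>250); w=W[m]
    if len(w)>20: print(nm,np.round(cv2.boxPoints(cv2.minAreaRect(w[:,:2].astype(np.float32)))).tolist())
plan(393.5,-323,4,33.5)
E
```

```text
w yel px [317. 205.] 1460 rect [ 392. -323.   89.   22.  123.] med [ 396. -329.   14.] zr [ 7. 14. 16.] hsv [ 18. 130. 220.]
w yel px [ 17. 281.] 1595 rect [ 184. -546.   52.   16.  174.] med [ 199. -545.   23.] zr [ 2. 23. 50.] hsv [ 13. 177.  54.]
w blk px [610. 187.] 258 rect [ 605. -168.   16.    8.   97.] med [ 604. -167.   15.] zr [ 9. 15. 17.] hsv [84. 40. 30.]
w blk px [168. 195.] 74 rect [ 276. -397.   32.    1.   17.] med [ 273. -397.    7.] zr [ 4.  7. 11.] hsv [ 89. 255.  58.]
w blk px [165. 211.] 106 rect [ 280. -413.   31.    2.   17.] med [ 278. -414.    8.] zr [ 4.  8. 12.] hsv [ 89. 255.  59.]
w blk px [546. 275.] 2707 rect [ 625. -265.   98.   19.  101.] med [ 621. -262.   18.] zr [ 6. 18. 20.] hsv [110.  51.  26.]
w blk px [ 21. 284.] 1155 rect [ 184. -546.   52.   16.  174.] med [ 203. -543.   25.] zr [ 3. 25. 50.] hsv [ 13. 177.  50.]
w blk px [  6. 270.] 76 rect [ 179. -546.   17.    3.    1.] med [ 180. -546.   18.] zr [14. 18. 25.] hsv [ 13. 185.  60.]
w wht px [239.  83.] 147 rect [ 282. -274.   17.   14.   16.] med [ 285. -275.   15.] zr [13. 15. 17.] hsv [ 
[... 224 characters left out ...]
 zr [13. 15. 16.] hsv [ 45.   8. 186.]
w wht px [584. 213.] 106 rect [ 615. -196.   39.    5.  102.] med [ 615. -195.    4.] zr [2. 4. 5.] hsv [101.  10. 192.]
w wht px [596. 295.] 495 rect [ 685. -256.  142.   35.  102.] med [ 669. -252.   24.] zr [23. 24. 26.] hsv [ 96.   7. 215.]
w beige px [318. 205.] 1583 rect [ 392. -324.   90.   23.  123.] med [ 396. -329.   14.] zr [ 7. 14. 16.] hsv [ 18. 129. 217.]
turq [[255.0, -405.0], [328.0, -514.0], [676.0, -279.0], [602.0, -170.0]]
pink [[245.0, -270.0], [288.0, -411.0], [644.0, -302.0], [601.0, -162.0]]
t 17.20 cur phi 33.4 tcp [ 386.8 -321.1  118.5] delta [-0.0053  0.0046  0.1145] turn -0.001 alt 3.141 j [-0.75  0.43  2.04 -0.    0.67 -1.34]
```

Emit:
send_rows(deltas="-0.0045 0.003 0.02 0; -0.0045 0.003 0.045 0; -0.0045 0.003 0.07 0; -0.0045 0.003 0.09 0; -0.0045 0.003 0.105 0; -0.0045 0.003 0.112 0; -0.0045 0.003 0.115 0; -0.0045 0.003 0.115 0")

```text
t: 17.87
tool_pos: [395.6, -322.9, 2.9]
eef_rot: [-0.0, 0.473, 0.881, 0.0]
ft_force: [-0.3, -0.5, -0.0]
opening: 0.584
finger_force: 0.0
```

Emit:
send_rows(deltas="0 0 0 0; 0 0 0 0; 0 0 0 0; 0 0 0 0; 0 0 0 0; 0 0 0 0; 0 0 0 0; 0 0 0 0", fingers=0.012, force=25)

```text
t: 18.53
tool_pos: [395.7, -323.3, 4.0]
eef_rot: [0.001, 0.473, 0.881, -0.0]
ft_force: [0.5, 1.6, 5.7]
opening: 0.249
finger_force: 26.0
```

```bash
python3 - <<'E'
from w import *
# peg slots: tray (608,-0.5), yaw 6.8; pegs along tray y (96.8 deg) => phi 6.8, offsets +-30 along tray x
u=np.array([np.cos(np.radians(6.8)),np.sin(np.radians(6.8))]); T=np.array([608,-.5])
plan(*(T+28*u),70,6.8); plan(*(T-28*u),70,6.8)
E
```

```text
t 18.53 cur phi 33.5 tcp [ 395.7 -323.3    4. ] delta [ 0.139   0.3803 -0.0661] turn 0.467 alt -2.675 j [-0.74  0.64  2.08  0.    0.42 -1.33]
t 18.53 cur phi 33.5 tcp [ 395.7 -323.3    4. ] delta [ 0.1642  0.3303 -0.0662] turn 0.467 alt -2.675 j [-0.74  0.64  2.08  0.    0.42 -1.33]
```

Emit:
send_rows(deltas="0 0 -0.015 0; 0 0 -0.04 0; 0.008 0.022 -0.07 0.06; 0.018 0.05 -0.07 0.12; 0.03 0.082 -0.07 0.18; 0.042 0.115 -0.07 0.24; 0.054 0.148 -0.07 0.3; 0.066 0.181 -0.07 0.36")

```text
t: 19.2
tool_pos: [510.6, -166.5, 73.9]
eef_rot: [0.001, 0.624, 0.781, 0.0]
ft_force: [0.3, -0.9, -0.1]
opening: 0.252
finger_force: 25.4
```

```bash
python3 - <<'E'
from w import *
print(r.state()['opening'],r.state()['finger_force'])
u=np.array([np.cos(np.radians(6.8)),np.sin(np.radians(6.8))]); T=np.array([608,-.5])
plan(*(T+28*u),74,6.8)
E
```

```text
0.2523359395607198 25.37392906844616
t 19.20 cur phi 12.7 tcp [ 510.6 -166.5   73.9] delta [ 0.1376  0.1595 -0.    ] turn 0.103 alt -3.038 j [-0.37  0.54  1.99 -0.    0.61 -0.59]
```

Emit:
send_rows(deltas="0.02 0.023 0 0.05; 0.045 0.052 0 0.107; 0.07 0.081 0 0.107; 0.095 0.11 0 0.107; 0.118 0.137 0 0.107; 0.132 0.153 0 0.107; 0.138 0.16 0 0.107; 0.138 0.16 0 0.107")

```text
t: 19.87
tool_pos: [635.7, 4.1, 73.5]
eef_rot: [0.001, 0.663, 0.748, 0.0]
ft_force: [-1.1, -0.8, 0.0]
opening: 0.246
finger_force: 25.4
```

```bash
python3 - <<'E'
from w import *
p,d,k=cam('wrist'); save('w9.png',p); blobs('w',p,d,k)
u=np.array([np.cos(np.radians(6.8)),np.sin(np.radians(6.8))]); T=np.array([608,-.5])
plan(*(T+28*u),8,6.8)
E
```

```text
w yel px [ 75. 187.] 3836 rect [447.  -7.  99.  31.  65.] med [459.   5.  14.] zr [ 4. 14. 16.] hsv [ 18. 135. 145.]
w yel px [300. 258.] 2130 rect [628. -10. 119.  16.  97.] med [628.   0.  84.] zr [76. 84. 94.] hsv [ 18. 135. 161.]
w yel px [328. 258.] 2085 rect [642.   6.  90.   9.  96.] med [642.   2.  84.] zr [78. 84. 89.] hsv [ 18. 136. 114.]
w blk px [ 78. 167.] 155 rect [460.  15.  45.   2.  65.] med [461.  18.  12.] zr [ 5. 12. 14.] hsv [ 17. 136.  45.]
w blk px [ 89. 198.] 851 rect [463.  -9.  87.   2.  65.] med [464.  -6.   8.] zr [ 3.  8. 14.] hsv [ 18. 134.  47.]
w blk px [ 54. 220.] 302 rect [436. -26.  34.   2.  65.] med [435. -29.   9.] zr [ 3.  9. 14.] hsv [ 18. 139.  46.]
w blk px [276. 274.] 1161 rect [608. -29.  92.  27.  76.] med [620.   8. 111.] zr [ 83. 111. 120.] hsv [98. 58. 23.]
w blk px [348. 273.] 1124 rect [656. -23.  86.  14.  97.] med [648.  13. 107.] zr [ 81. 107. 120.] hsv [98. 64. 22.]
w blk px [386. 286.] 98 rect [664.  14.   7.   2.   8.] med [663.  14. 118.] zr [115. 118. 120.] hsv [97.  65.5 20. ]
w wht px [276. 167.] 1610 rect [603.   3. 151. 126.   6.] med [602.  55.  24.] zr [23. 24. 26.] hsv [101.  10. 199.]
w wht px [268. 190.] 16049 rect [609.  -4. 134. 121.   6.] med [591.  18.   4.] zr [2. 4. 5.] hsv [106.  16. 206.]
w beige px [ 63. 179.] 1167 rect [441.  -5.  99.  19.  65.] med [453.  11.  14.] zr [10. 14. 16.] hsv [ 18. 134. 186.]
w beige px [ 81. 187.] 1200 rect [456.  -7.  91.  14.  65.] med [464.   6.  14.] zr [ 9. 14. 16.] hsv [ 18. 135. 184.]
w beige px [300. 257.] 2085 rect [628. -11. 120.  16.  97.] med [629.  -0.  84.] zr [82. 84. 85.] hsv [ 18. 135. 164.]
w beige px [327. 257.] 1965 rect [642.   6.  90.   9.  97.] med [642.   2.  84.] zr [76. 84. 85.] hsv [ 18. 135. 117.]
t 19.92 cur phi 6.9 tcp [634.6   2.8  73.3] delta [-0.0001  0.0012  0.0653] turn 0.001 alt -3.14 j [-0.04  0.64  1.76 -0.    0.74 -0.16]
```

View pics/w9.png

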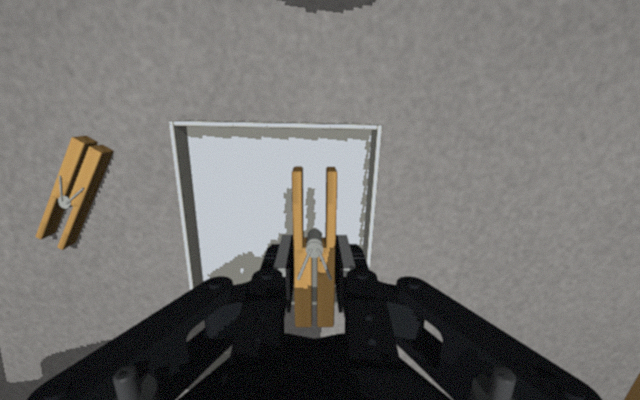

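Peg A is held level over the right half of the square tray, at (315,245). Peg B is at (75,190). Lowering A.

Emit:
send_rows(deltas="0 0 0.015 0; 0 0 0.03 0; 0 0 0.045 0; 0 0 0.055 0; 0 0 0.061 0; 0 0 0.064 0; 0 0 0.066 0; 0 0 0.066 0")

```text
t: 20.58
tool_pos: [634.6, 2.1, 7.3]
eef_rot: [0.0, 0.664, 0.748, 0.0]
ft_force: [-0.1, -0.1, -0.5]
opening: 0.246
finger_force: 25.4
```

Emit:
send_rows(deltas="0 0 0 0; 0 0 0 0; 0 0 0 0; 0 0 0 0; 0 0 -0.01 0; 0 0 -0.03 0; 0 0 -0.06 0; 0 0 -0.09 0", fingers=0.036)

```text
t: 21.25
tool_pos: [633.9, 2.5, 98.0]
eef_rot: [-0.001, 0.664, 0.748, -0.0]
ft_force: [1.4, 0.3, -0.1]
opening: 0.416
finger_force: 0.0
```

```bash
python3 - <<'E'
from h import *
plan(453,2,100,-25)
E
```

```text
t 21.25 cur phi 6.8 tcp [633.9   2.5  98. ] delta [ 0.0209 -0.1797 -0.0017] turn 0.555 alt -2.587 j [-0.04  0.61  1.75 -0.    0.79 -0.16]
```

Emit:
send_rows(deltas="0.003 -0.022 -0.005 0.1; 0.006 -0.052 -0.005 0.21; 0.01 -0.085 -0.005 0.32; 0.014 -0.118 -0.005 0.43; 0.017 -0.15 -0.005 0.53; 0.02 -0.17 -0.005 0.555; 0.021 -0.179 -0.005 0.555; 0.021 -0.179 -0.005 0.555", fingers=0.05)

```text
t: 21.92
tool_pos: [452.8, 2.2, 102.5]
eef_rot: [-0.0, 0.843, 0.538, -0.0]
ft_force: [0.6, 0.2, -0.1]
opening: 0.589
finger_force: 0.0
```

```bash
python3 - <<'E'
from w import *
p,d,k=cam('wrist'); save('w10.png',p); blobs('w',p,d,k)
plan(452.5,-2,3.5,-25)
E
```

```text
w yel px [524. 106.] 3767 rect [634.   4.  89.  23.  97.] med [634.   2.  17.] zr [ 6. 17. 19.] hsv [ 18. 135. 152.]
w yel px [309. 197.] 864 rect [446.  -2.  89.  10.  65.] med [452.  10.  14.] zr [13. 14. 16.] hsv [ 18. 133. 195.]
w yel px [325. 197.] 854 rect [458.  -8.  89.   9.  65.] med [463.   5.  14.] zr [13. 14. 16.] hsv [ 18. 134. 192.]
w blk px [265. 257.] 182 rect [431.  13.  21.   2.  69.] med [431.  15. 115.] zr [110. 115. 120.] hsv [90. 78. 16.]
w blk px [363. 258.] 217 rect [476.  -9.  23.   2.  63.] med [476.  -7. 114.] zr [106. 114. 120.] hsv [98. 81. 17.]
w blk px [243. 251.] 51 rect [423.  23.   4.   2. 145.] med [424.  23. 117.] zr [113. 117. 120.] hsv [102.  51.  24.]
w blk px [386. 251.] 58 rect [488.  -7.   4.   1. 149.] med [488.  -7. 117.] zr [113. 117. 120.] hsv [100.  50.  25.]
w blk px [537. 289.] 189 rect [ 606. -165.   17.    9.  100.] med [ 605. -163.   16.] zr [11. 16. 17.] hsv [72. 40. 26.]
w blk px [575. 353.] 1538 rect [ 625. -263.   98.   19.  101.] med [ 622. -249.   19.] zr [ 8. 19. 20.] hsv [108.  64.  22.]
w wht px [488. 126.] 21457 rect [610.  -3. 141. 140.   6.] med [602.  -2.   4.] zr [ 2.  4. 25.] hsv [105.  15. 210.]
w wht px [567. 317.] 5935 rect [ 626. -242.  210.   85.  102.] med [ 640. -211.    3.] zr [ 2.  3. 25.] hsv [105.  15. 205.]
w beige px [539. 105.] 1184 rect [640.   4.  90.  10.  97.] med [641.  -4.  17.] zr [16. 17. 19.] hsv [ 18. 135. 188.]
w beige px [522. 116.] 1207 rect [630.   3.  89.  14.  97.] med [628.  -5.  17.] zr [13. 17. 19.] hsv [ 18. 135. 185.]
w beige px [317. 198.] 1835 rect [452.  -5.  90.  23.  66.] med [457.   7.  14.] zr [10. 14. 16.] hsv [ 18. 133. 192.]
t 21.97 cur phi -24.9 tcp [454.9   2.1 102.6] delta [-0.0048 -0.0006  0.0991] turn 0.001 alt -3.141 j [-0.06  0.41  2.15 -0.    0.58  0.37]
```

Emit:
send_rows(deltas="-0.007 0 0.02 0; -0.007 0 0.04 0; -0.007 0 0.06 0; -0.007 0 0.08 0; -0.007 0 0.092 0; -0.007 0 0.097 0; -0.007 0 0.099 0; -0.007 0 0.099 0")

```text
t: 22.63
tool_pos: [452.4, -4.2, 2.8]
eef_rot: [0.0, 0.843, 0.537, 0.0]
ft_force: [-1.2, 0.1, 0.8]
opening: 0.588
finger_force: 0.0
```

Emit:
send_rows(deltas="0 0 0 0; 0 0 0 0; 0 0 0 0; 0 0 0 0; 0 0 0 0; 0 0 0 0; 0 0 0 0; 0 0 0 0", fingers=0.012)

```text
t: 23.3
tool_pos: [452.2, -4.2, 3.7]
eef_rot: [0.001, 0.843, 0.537, 0.001]
ft_force: [-0.5, 0.1, 6.6]
opening: 0.248
finger_force: 26.2
```

```bash
python3 - <<'E'
from h import *
u=np.array([np.cos(np.radians(6.8)),np.sin(np.radians(6.8))]); T=np.array([608,-.5])
plan(*(T-30*u),74,6.8); print(T-30*u)
E
```

```text
t 23.30 cur phi -25.0 tcp [452.2  -4.2   3.7] delta [ 0.0535  0.1143 -0.07  ] turn -0.555 alt 2.587 j [-0.08  0.61  2.21 -0.    0.32  0.36]
[578.21103476  -4.05211905]
```

Emit:
send_rows(deltas="0 0 -0.015 0; 0 0 -0.04 0; 0.01 0.021 -0.07 -0.1; 0.022 0.047 -0.07 -0.21; 0.036 0.077 -0.07 -0.32; 0.047 0.1 -0.07 -0.43; 0.0535 0.114 -0.07 -0.53; 0.0535 0.114 -0.07 -0.555")

```text
t: 23.97
tool_pos: [581.3, -4.0, 73.9]
eef_rot: [0.002, 0.662, 0.75, 0.001]
ft_force: [-0.9, 0.1, -0.3]
opening: 0.249
finger_force: 25.4
```

Emit:
send_rows(deltas="0 0 0.005 0; 0 0 0.02 0; 0 0 0.04 0; 0 0 0.052 0; 0 0 0.06 0; 0 0 0.064 0; 0 0 0.066 0; 0 0 0.066 0")

```text
t: 24.63
tool_pos: [577.0, -3.9, 7.1]
eef_rot: [-0.0, 0.664, 0.748, -0.0]
ft_force: [0.8, -0.2, 0.0]
opening: 0.248
finger_force: 25.5
```

```bash
python3 - <<'E'
from h import *
plan(578.2,-4,7.5,6.8); s=r.state(); print(s['ft_force'],s['opening'],s['finger_force'])
E
```

```text
t 24.63 cur phi 6.8 tcp [577.   -3.9   7.1] delta [-0.0002  0.0012 -0.0004] turn -0.001 alt 3.141 j [-0.06  0.69  1.92 -0.    0.53 -0.18]
[ 0.79989608 -0.23435796  0.03593185] 0.24771123973676193 25.45970767736435
```

Release, lift and back off for a final check.

Emit:
send_rows(deltas="0 0 0 0; 0 0 0 0; 0 0 0 0; 0 0 0 0; 0 0 -0.01 0; 0 0 -0.03 0; 0 0 -0.06 0; 0 0 -0.09 0", fingers=0.036)

```text
t: 25.3
tool_pos: [576.6, -3.9, 98.1]
eef_rot: [-0.001, 0.664, 0.748, -0.0]
ft_force: [0.2, -0.8, 0.6]
opening: 0.421
finger_force: 0.0
```

Emit:
send_rows(deltas="0 -0.01 -0.03 0; 0 -0.04 -0.06 0; 0 -0.07 -0.09 0; 0 -0.1 -0.12 0; 0 -0.11 -0.14 0; 0 -0.11 -0.15 0; 0 -0.11 -0.15 0; 0 -0.11 -0.15 0")

```text
t: 25.97
tool_pos: [469.1, -17.0, 247.4]
eef_rot: [0.001, 0.664, 0.748, 0.001]
ft_force: [-1.4, 1.4, 0.1]
opening: 0.419
finger_force: 0.0
```

```bash
python3 - <<'E'
from w import *
p,d,k=cam('wrist'); blobs('w',p,d,k)
p,d,k=cam('scene'); save('f.png',cv2.resize(p[120:320,200:460],None,fx=3,fy=3,interpolation=cv2.INTER_CUBIC)); blobs('scene',p,d,k)
m=None; W=cloud(k,d); m=(W[...,2]>70)&(W[...,2]<90)&(W[...,0]>400)&(W[...,0]<700)&(W[...,1]>330)&(W[...,1]<560);print(cv2.minAreaRect(W[m][:,:2].astype(np.float32)))
E
```

```text
w yel px [449.  22.] 2708 rect [600. 171. 158.  53.   7.] med [605. 173.  11.] zr [ 4. 11. 44.] hsv [ 19.  97. 192.]
w yel px [395. 162.] 874 rect [577.  -4.  88.  21.  97.] med [574.   7.  17.] zr [ 7. 17. 19.] hsv [ 18. 133. 186.]
w yel px [437. 170.] 972 rect [634.   4.  89.  22.  97.] med [634.  -3.  17.] zr [ 6. 17. 19.] hsv [ 18. 134. 171.]
w blk px [206. 367.] 129 rect [ 325. -385.   43.    8.   17.] med [ 327. -382.    7.] zr [ 2.  7. 14.] hsv [ 89. 255.  49.]
w wht px [418. 169.] 6527 rect [614.  -2. 147. 140.   6.] med [609.  -3.   4.] zr [ 2.  4. 25.] hsv [105.  15. 214.]
w wht px [406. 272.] 501 rect [ 622. -163.   60.   52.   11.] med [ 631. -162.    4.] zr [ 2.  4. 25.] hsv [105.  15. 213.]
w wht px [410. 350.] 173 rect [ 669. -309.   59.   13.  107.] med [ 669. -310.    3.] zr [2. 3. 5.] hsv [105.  15. 210.]
w beige px [470.  20.] 4641 rect [625. 174. 157.  54.   7.] med [632. 181.  10.] zr [ 4. 10. 17.] hsv [ 20.  90. 194.]
w beige px [395. 162.] 851 rect [577.  -5.  89.  22.  97.] med [575.   8.  17.] zr [ 9. 17. 19.] hsv [ 18. 133. 188.]
w beige px [438. 173.] 826 r
[... 845 characters left out ...]
x [278. 216.] 486 rect [609.   4. 143. 136.  95.] med [609.  -9.   3.] zr [ 2.  3. 25.] hsv [ 48.   6. 199.]
scene beige px [293. 213.] 115 rect [576.  -2.  98.  24.  96.] med [573.  16.  15.] zr [ 4. 15. 19.] hsv [ 17.  96. 159.]
scene beige px [274. 218.] 117 rect [634.   1. 110.  27.  94.] med [634.   3.  15.] zr [ 4. 15. 18.] hsv [ 17.  95. 160.]
scene beige px [334. 234.] 42 rect [526. 177.  61.  21.  64.] med [531. 187.  41.] zr [27. 41. 45.] hsv [ 22.  148.5 173. ]
scene beige px [315. 265.] 1612 rect [619. 235. 166. 166. 166.] med [622. 241.   8.] zr [ 2.  8. 34.] hsv [ 17.  74. 171.]
((531.3192749023438, 439.7884826660156), (81.46887969970703, 76.83265686035156), 53.661643981933594)
```

View pics/f.png

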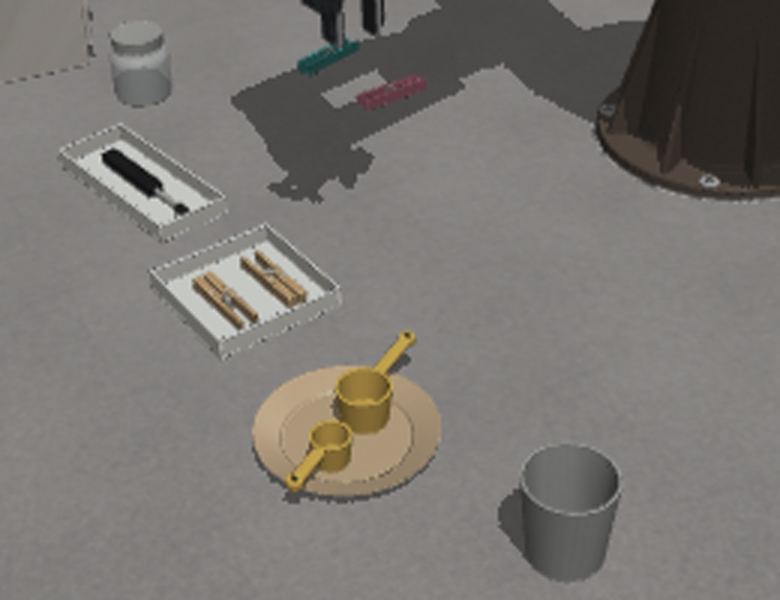

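The final view shows the scoops upright on the saucer's floor (363,400) and (330,445), and both pegs flat in the square tray (225,298) and (272,278). The probe lies in the long tray (145,180), and the cup, jar and decoys are where they were. The arm touches nothing, so I'm handing in.

```bash
python3 -c "
from workcell import order
print(order.close_job())"
```

```text
the job is handed in; nothing more can be done
None
```

I handed the job in: my last look showed both scoops upright on the saucer, both pegs flat in the square tray and the probe in the long tray, with the cup and jar not moved; it returned no verdict.

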